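Rap the stuck bur insert out of its canister

TASK

The bur insert is stuck inside the taller of the two upturned steel canisters. Pick that canister up as it stands, mouth down, and rap it briskly on the middle of the dark knocking pad until the insert comes loose, then lift it off so that the insert is left standing upright on the pad, and stand the canister, still mouth down, on the free part of the instrument tray. Leave the shorter canister and everything else where it is.

Things in the scene. Friction and masses are not known exactly. Their poses are not given: they have to be found in the camera images.
- tall_canister: The canister to empty: plain steel round can standing mouth down, 52 mm diameter (55 mm over two beads within 15 mm of the mouth), 110 mm high, top closed, 0.2 kg. Origin: centre of the open mouth, its lowest plane as it stands; z runs up its axis to the closed end. Grip its smooth sides at any yaw.
- grip_point (a point): Point on the tall canister's axis, 95 mm above its mouth (15 mm below its closed top): a good height for the middle of the finger pads, leaving the gripper's body clear of the top.
- bur_insert: The stuck part: solid round aluminium bur holder, 35 mm diameter, 45 mm high, 0.12 kg, seven small holes on top. Origin: centre of its underside, z up. At first hidden in the tall canister, underside about 21 mm above the mouth, held by three sprung nubs; freed, it drops level with the mouth and the canister lifts off freely. Lifting, carrying or gently setting down does not free it.
- short_canister: A bystander: the same steel canister in a shorter size, 52 mm diameter, 70 mm high, also standing mouth down, empty. Origin: centre of the mouth. Not to be moved.
- knock_pad: Fixed square pad of hard dark rubber, 90 x 90 mm, 15 mm thick. Origin: centre of its underside; z up. A rap frees the insert if the mouth meets the pad flat at 0.2 to 0.3 m/s: grip firmly, stroke down from about 5 cm above, aimed about 2 cm past the surface, stop on contact (10 to 15 N). A rap under 0.1 m/s leaves it stuck and may be repeated; a jerk in the air may drop it early.
- instrument_tray: The flat grey instrument tray, 142 mm (its x) by 200 mm (its y), rim 16 mm high, floor 2 mm thick, fixed on the worktop beside the autoclave. Origin: centre of its underside. A pair of tweezers lies lengthwise along y in it, 50 mm to the +x side of the centre, about 15 mm wide.
- tray_free (a point): Middle of the free part of the tray, on its floor (2 mm above the tray's underside), 12 mm to the -x side of the tray's centre; clear floor reaches about 50 mm to either side along the tray's x and 85 mm along its y.
- tweezers: Steel tweezers, 148 x 15 x 7 mm, lying in the tray. A bystander.
- glass_cup: Small clear cup, 35 mm diameter, 26 mm high, near the sink's rim. A bystander.
- white_cup: White mixing cup, 47 mm diameter, 46 mm high, standing mouth up at the front edge, before the tray. A bystander.
- tape_roll: Cream roll of tape, 68 mm diameter, 19 mm high, lying flat at the worktop's left end, beside the tall wall that closes the worktop there (the wall's face is at y = 0.42 m, from x = 0.38 m on; approach round it). A bystander.
Things that resemble listed ones, but are neither listed nor needed, are in the scene too. What is shaped like the tall_canister but blue is not meant.

How it is judged:
On the way, in this order (a step that is already met when the one before it is completed fails the run):
1. the gripper, holding the tall canister, brings its mouth down to the pad (within 8 mm of its top), the insert still up inside (z of tall_canister in the frame of knock_pad below 0.023 m and horizontal distance between tall_canister and knock_pad below 0.045 m and contact force between the fingers and tall_canister above 0.5 N and z of bur_insert in the frame of tall_canister above 0.004 m).
2. the insert has dropped to the pad's top, with the canister still held over it, its mouth at most 75 mm above the pad (z of bur_insert in the frame of knock_pad between 0.01 and 0.019 m and horizontal distance between bur_insert and knock_pad below 0.032 m and z of tall_canister in the frame of knock_pad below 0.09 m and horizontal distance between bur_insert and tall_canister below 0.015 m and contact force between the fingers and tall_canister above 0.5 N), for 0.05 s.
At the end, for the whole second after the job is handed in: Insert upright (10 degrees) on the pad, its centre within 32 mm of the pad's; tall canister mouth down and flat (6 degrees) on the tray's floor, clear of tweezers and rim; both at rest; shorter canister within 20 mm and other bystanders within 25 mm of where they were (horizontal distance between bur_insert and knock_pad below 0.032 m and z of bur_insert in the frame of knock_pad between 0.011 and 0.019 m and angle between bur_insert's own z axis and vertical below 0.17 rad and linear speed of each of bur_insert, tall_canister below 0.02 m/s and x of tall_canister in the frame of instrument_tray between -0.06 and 0.045 m and y of tall_canister in the frame of instrument_tray between -0.09 and 0.09 m and z of tall_canister in the frame of instrument_tray between -0.003 and 0.008 m and angle between tall_canister's own z axis and vertical below 0.1 rad); the robot touches nothing.
It fails at once if the shorter canister is moved by more than 20 mm (distance of short_canister from where it was at the start of the episode above 0.02 m).
It fails at once if another bystander (tweezers, cup, tape) is moved by more than 25 mm (distance of any of tweezers, glass_cup, white_cup, tape_roll from where it was at the start of the episode above 0.025 m).
It also fails if it takes over 51 s, if anything falls off the work surface, if the arm or the gripper's body presses on something with over 40 N, if the wrist force passes 120 N, or if a joint passes its speed limit or range.

ROBOT

A 6-joint arm with a two-finger parallel gripper is mounted at the origin on a cart in front of the work surface, level with it; the furniture and walls round the work are solid. World frame = base frame: x ahead of the robot, y to its left, z up, the work surface at z = 0. Lengths are in m, angles in rad, forces in N, time in s.
With the tool pointing down it reaches from about 0.425 to 0.95 m from the base axis. Payload 3.5 kg.
Tool frame: the origin (TCP) lies midway between the tips of the shut fingers; the grasp point (between the pads) lies 19 mm behind it (ctrl.pinch_z is the distance from the TCP to the grasp point, in m); z points along the fingers, y is the line along which they close (so a half turn about z gives the same grasp; the last joint's range is limited). The gripper opens to 85 mm and grips with 20 to 120 N. Pads are 22 mm wide; open, the fingers measure 114 mm over their backs; the gripper's body (76 mm by 85 mm) begins 54 mm behind the grasp point. The pads swing forward as they close: fully open they stand 13 mm farther back than shut.
Start: joints at [-0.15, 0.286, 1.577, -0, 1.279, -0.15], TCP at [0.675, 0, 0.231] pointing down, gripper open.
Joint ranges: [-2.77, 2.77], [-0.9, 2.22], [0.21, 2.48], [-1.53, 4.67], [0.24, 2.81], [-2.84, 2.84]. Speed limits (rad/s): [2.79, 2.79, 3.14, 3.14, 3.14, 3.14].

INTERFACE

Orientations are given as a unit quaternion [x, y, z, w].
In Python, from plant import get_state, viewer, sign_off, ctrl gives the robot as it stands. The module is installed in compiled form; this text tells all that it offers.
- The arm moves only by the shell command python3 -m handwheel 'ROWS' [FORCE]. ROWS is JSON, a list that holds one entry, the list of rows, each a list of 5 numbers: the finger opening in m, from 0 to 0.0854, then the shift along the tool's x, y, z in m, then the turn about the tool's z in degrees. In form: [[[claw, x, y, z, spin], ...]]. A call has 1 to 12 rows; each row shifts and turns the commanded pose from where the row before left it, along the tool's axes as they then stand; what a row does not reach is not made up. A row lasts 1/12 s, in which the tool goes at most 41.7 mm and 7.16 degrees, less where a joint would pass 70% of its speed; a pose out of reach is approached as far as the arm can. A call is refused whole if a number of a shift passes 0.0417 or a number of a turn 7.16, either way. A call with a gripper value outside its range is refused whole. The fingers move at their own pace and stop on an object; FORCE is the grip in N (left out, the last holds). Time passes only in rows, so rows that do not move let the fingers close. It gives the time, the measured TCP pose, the force, the opening and the grip force at its end, in the units of the state.
- get_state(): the state, without advancing time (a new reading comes with each control period).
- viewer.read_camera(name): name is "scene" or "side" or "wrist"; returns the picture (400x640x3 uint8, blue, green, red); there is no depth.
- viewer.camera_params(name): a dict with "fov_y" (degrees; the focal length in pixels is half the picture's height over the tangent of half this angle, whatever the lens; pixels are square), "cx", "cy" (the principal point, pixels), "xyz" and "attitude" of the camera in the world; the wrist camera has in their place "hand_eye" (4x4, takes a point from camera to tool coordinates, whose origin is the TCP and whose axes are the flange's). Camera axes: x right, y up, looking along -z (the intrinsics and any distortion apply to the point x, -y, -z); pixel columns grow to the right and rows downward; lengths in m; the calibration is good to about 2 mm. A picture is of the moment at which its call begins: read the wrist's pose just before it. camera_params takes no time and is no camera call.
- sign_off(): hands the job in; it is judged then, once.
Trained networks look in the newest picture that a camera, given by its name, has taken for a name from the list of things; names that differ only in an ending like _2 or _b are one class to them, and where a whole thing is asked for, a point or a joint stands for the part that bears it (a point fixed in the world has none). Each returns a list of dicts, best first, with "confidence" (0 to 1); they miss things now and then, are a little off and sometimes report something else, mostly with a low value. They report only what shows in the picture. A call takes as long as a camera call. They do not tell look-alikes from the thing itself.
- viewer.look_for(camera, name): "extent" ([left, top, width, height] as shares, 0 to 1, of the picture: columns of its width, rows of its height, round what is visible of it).
- viewer.outline_of(camera, name): "mask" (400x640 bool, what is visible of it) and "extent" ([left, top, width, height] as shares, 0 to 1, of the picture: columns of its width, rows of its height, round what is visible of it).
- viewer.pinpoint(camera, name): "xy" ([column, row] as shares, 0 to 1, of the picture: columns of its width, rows of its height: a listed point, or the origin of a listed thing).
The state is a dict: "time": time; "qpos": joint angles; "dq": joint speeds; "joint_efforts": joint torques, N m; "eef_pos": TCP position; "tcp_rot": TCP orientation; "contact_force": force on the tool from outside, world axes, zero at the start; "wrist_torque": the same for the moment, N m; "opening": opening from 0.0 (shut) to 1.0 (fully open); "finger_force": force on a finger pad.
Only numpy, scipy, OpenCV 4.12 (cv2) and the standard library are available. Lean on these libraries where they do the work, as an engineer would, in place of code of your own. Each camera call takes 0.05 s, during which the arm holds its last target. There are 200 camera calls.

## Working session

There is one attempt and no reset: what is moved stays moved. The work goes in short steps, Python scripts to look and compute and a shell command to move; the robot and the scene stay as the last step left them, time stands still between calls to the robot, and variables do not carry over. Pictures are saved under pics/ and viewed, at most 13 in all, crops included, and the job is handed in when it is done.

```bash
mkdir -p pics
cat > h.py <<'E'
import numpy as np,cv2
from scipy.spatial.transform import Rotation as R
from plant import get_state,viewer,sign_off,ctrl
def cam(n):
    p=viewer.camera_params(n)
    f=200/np.tan(np.radians(p['fov_y'])/2)
    if 'hand_eye' in p:
        s=get_state();T=np.eye(4);T[:3,:3]=R.from_quat(s['tcp_rot']).as_matrix();T[:3,3]=s['eef_pos']
        M=T@np.array(p['hand_eye'])
    else:
        M=np.eye(4);a=np.array(p['attitude']);M[:3,:3]=a if a.shape==(3,3) else R.from_quat(a).as_matrix();M[:3,3]=p['xyz']
    return p,f,M
def toworld(n,px,z,c=None):
    p,f,M=c or cam(n)
    d=M[:3,:3]@np.array([(px[0]-p['cx'])/f,-(px[1]-p['cy'])/f,-1])
    return M[:3,3]+d*(z-M[2,3])/d[2]
def toback(X,c):
    p,f,M=c; v=M[:3,:3].T@(np.array(X)-M[:3,3]); return np.array([p['cx']+f*v[0]/-v[2],p['cy']-f*v[1]/-v[2]])
E
python3 - <<'E'
from h import *
for n in['scene','side','wrist']:
    print(n,viewer.camera_params(n)); cv2.imwrite(f'pics/{n}0.png',viewer.read_camera(n))
    c=cam(n)
    for t,z in[('tall_canister',0),('grip_point',.095),('short_canister',0),('knock_pad',0),('instrument_tray',0),('tray_free',.002),('white_cup',0)]:
        for r in viewer.pinpoint(n,t)[:3]:
            px=np.array(r['xy'])*[640,400]; print(t,round(r['confidence'],2),px.round(),toworld(n,px,z,c)[:2].round(3))
print(get_state())
E
```

```text
scene {'fov_y': 55.53573567018536, 'cx': 317.79215518024705, 'cy': 206.69762500580134, 'xyz': array([0.02875707, 0.56790826, 0.55944957]), 'attitude': array([-0.17068251,  0.42708747,  0.82065559, -0.33909908])}
tall_canister 0.98 [233. 320.] [0.441 0.358]
tall_canister 0.93 [315. 244.] [0.483 0.109]
grip_point 0.92 [228. 278.] [0.448 0.35 ]
grip_point 0.73 [314. 215.] [0.472 0.124]
short_canister 0.86 [275. 285.] [0.453 0.251]
knock_pad 0.9 [361. 226.] [ 0.453 -0.018]
instrument_tray 0.85 [364. 180.] [ 0.582 -0.189]
tray_free 0.76 [360. 184.] [ 0.573 -0.159]
white_cup 0.61 [409. 209.] [ 0.413 -0.157]
side {'fov_y': 55.704308020108485, 'cx': 317.78622827374744, 'cy': 202.7322850762338, 'xyz': array([ 0.16070258, -0.49784091,  0.66017459]), 'attitude': array([ 0.40344551, -0.11729263, -0.23921145,  0.87535824])}
tall_canister 0.88 [304. 223.] [0.495 0.116]
tall_canister 0.77 [245. 182.] [0.435 0.35 ]
grip_point 0.76 [243. 153.] [0.439 0.35 ]
grip_point 0.62 [299. 197.] [0.482 0.11 ]
short_canister 0.64 [263. 198.] [0.45  0.259]
knock_pad 0.76 [317. 265.] [ 0.453 -0.02 ]
instrument_tra
[... 1133 characters left out ...]
 1.2, 'qpos': array([-1.50038803e-01,  2.86320193e-01,  1.57669626e+00,  1.00849803e-05,
        1.27860571e+00, -1.49978134e-01]), 'dq': array([-0.00083363,  0.00013374,  0.00122009, -0.00109823, -0.00125384,
       -0.0007334 ]), 'joint_efforts': array([ 2.29489469e-04, -4.05976260e+01, -2.92931467e+01, -1.67716357e-04,
        5.35381569e-04, -9.63617367e-06]), 'eef_pos': array([6.74986391e-01, 7.89328953e-06, 2.31313415e-01]), 'tcp_rot': array([ 7.07129258e-01,  7.07084304e-01, -4.87175774e-06, -1.47428157e-05]), 'contact_force': array([ 0.63298692, -0.24574672, -0.97602108]), 'wrist_torque': array([0.03853943, 0.00203034, 0.09042907]), 'finger_force': 0.0, 'opening': 0.9988705768863807}
```

View pics/scene0.png

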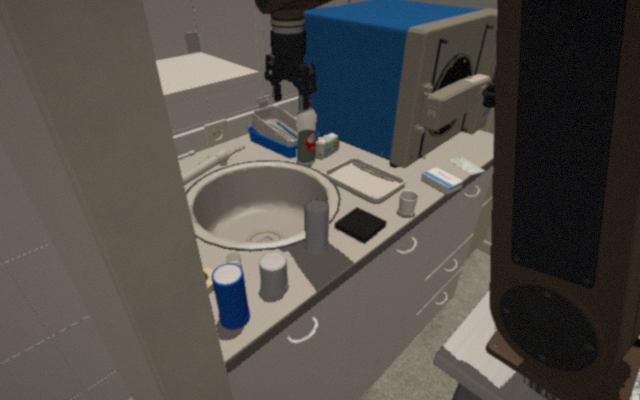

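View pics/side0.png

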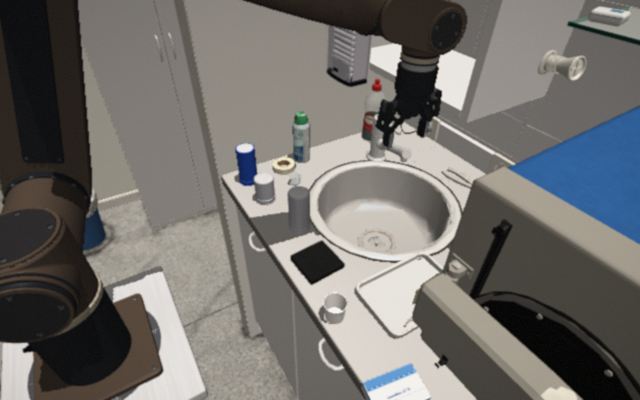

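The steel tall canister is the grey one at scene (315,228) and side (299,210). The blue look-alike is at (232,295) and the short canister is at (273,272). The pad is at (361,225), and the tray is at (364,180) beside the autoclave.

```bash
python3 -m handwheel '[[[0.0854,0.0138,-0.024,0,0],[0.0854,0.0138,-0.024,0,0],[0.0854,0.0138,-0.024,0,0],[0.0854,0.0138,-0.024,0,0],[0.0854,0.0138,-0.024,0,0],[0.0854,0.0138,-0.024,0,0],[0.0854,0.0138,-0.024,0,0],[0.0854,0.0138,-0.024,0,0],[0.0854,0,0,0,0],[0.0854,0,0,0,0]]]' 60
python3 - <<'E'
from h import *
c=cam('wrist');cv2.imwrite('pics/w1.png',viewer.read_camera('wrist'))
for t,z in[('tall_canister',.11),('knock_pad',.015),('instrument_tray',.01)]:
    for r in viewer.outline_of('wrist',t)[:2]:
        m=r['mask'].astype(np.uint8); b=cv2.minAreaRect(cv2.findNonZero(m)); print(t,r['confidence'],b)
for t,z in[('tall_canister',0),('grip_point',.095),('knock_pad',0),('short_canister',0)]:
    for r in viewer.pinpoint('wrist',t)[:2]:
        px=np.array(r['xy'])*[640,400];print(t,r['confidence'],px.round(),toworld('wrist',px,z,c)[:2].round(4))
for n in['scene','side']:
  c=cam(n);viewer.read_camera(n)
  for r in viewer.outline_of(n,'instrument_tray')[:1]:
    k=max(cv2.findContours(r['mask'].astype(np.uint8),0,2)[0],key=cv2.contourArea)
    W=np.array([toworld(n,p[0],.012,c)[:2] for p in k],np.float32); print(n,r['confidence'],cv2.minAreaRect(W))
E
```

```text
time: 2.03
eef_pos: [0.4824, 0.111, 0.2317]
tcp_rot: [0.707, 0.708, 0.0, 0.0]
contact_force: [0.9, -0.3, -1.0]
opening: 0.998
finger_force: 0.0
tall_canister 0.77 ((319.3941650390625, 183.4160614013672), (52.62843322753906, 65.2729263305664), 19.98310661315918)
knock_pad 0.87 ((300.604736328125, 256.09478759765625), (61.07370376586914, 65.51815032958984), 87.1375961303711)
instrument_tray 0.66 ((370.5, 330.5), (33.0, 101.0), 90.0)
tall_canister 0.65 [316. 169.] [0.4763 0.1107]
grip_point 0.76 [319. 188.] [0.4804 0.1098]
knock_pad 0.64 [304. 254.] [ 0.458  -0.0152]
short_canister 0.73 [290.  52.] [0.4461 0.2517]
scene 0.7 ((0.5800292491912842, -0.18196146190166473), (0.1594696193933487, 0.21124765276908875), 89.38023376464844)
side 0.69 ((0.5844935178756714, -0.18190261721611023), (0.20319071412086487, 0.14104075729846954), 1.5768427848815918)
```

View pics/w1.png

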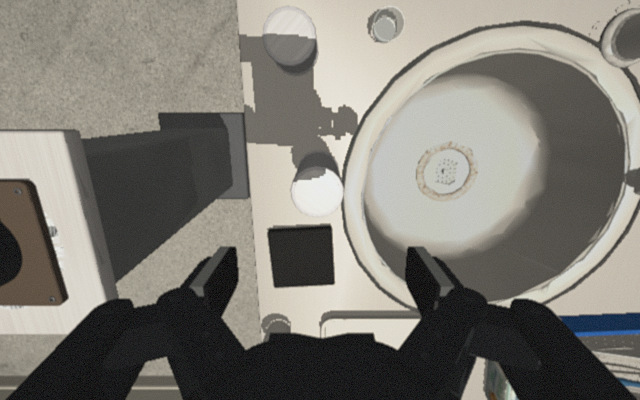

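The wrist picture shows the lit top of the tall canister at about (317,190), between the fingers' lines. The pad is at about (302,255), square to the axes, and the short canister is at (290,38).

Run:
```python
from h import *
c=cam('wrist')
print(c[1],toworld('wrist',(317,190.5),.11,c),toworld('wrist',(301.5,256),.015,c),c[2][:3,3])
```

```text
285.2007368010406 [0.47913899 0.11061015 0.11      ] [ 0.4554334  -0.01098407  0.015     ] [0.48323362 0.1838643  0.3734974 ]
```

```bash
python3 -m handwheel '[[[0.0854,0,-0.0025,0.0,0],[0.0854,0,0,0.0225,0],[0.0854,0,0,0.0225,0],[0.0854,0,0,0.0225,0],[0.0854,0,0,0.0225,0],[0.0854,0,0,0.0225,0],[0.0854,0,0,0.0225,0],[0.0854,0,0,0.0225,0],[0.0854,0,0,0,0],[0.0854,0,0,0,0]]]' 80
python3 -m handwheel '[[[0.04,0,0,0,0],[0.04,0,0,0,0],[0.04,0,0,0,0],[0.04,0,0,0,0],[0.04,0,0,0,0],[0.04,0,0,0,0],[0.04,0,0,0,0],[0.04,0,0,0,0],[0.04,0,0,0,0],[0.04,0,0,0,0]]]' 80
```

```text
time: 3.47
eef_pos: [0.4794, 0.1104, 0.0729]
tcp_rot: [0.707, 0.707, -0.001, -0.001]
contact_force: [0.6, -0.0, 0.4]
opening: 1.001
finger_force: 0.0
time: 4.3
eef_pos: [0.4812, 0.1105, 0.0762]
tcp_rot: [0.707, 0.707, 0.0, 0.0]
contact_force: [-4.4, -0.9, 6.6]
opening: 0.596
finger_force: 81.7
```

```bash
python3 -m handwheel '[[[0.04,0,0,-0.003,0],[0.04,0,0,-0.007,0],[0.04,0,0,-0.01,0],[0.04,0,0,-0.01,0],[0.04,0,0,-0.01,0],[0.04,0,0,-0.01,0],[0.04,0,0,-0.008,0],[0.04,0,0,-0.005,0],[0.04,0,0,-0.002,0],[0.04,0,0,0,0],[0.04,0,0,0,0]]]'
python3 -m handwheel '[[[0.04,-0.003,0,0,0],[0.04,-0.008,-0.002,0,0],[0.04,-0.013,-0.003,0,0],[0.04,-0.015,-0.003,0,0],[0.04,-0.017,-0.004,0,0],[0.04,-0.017,-0.004,0,0],[0.04,-0.017,-0.004,0,0],[0.04,-0.015,-0.003,0,0],[0.04,-0.011,-0.002,0,0],[0.04,-0.007,-0.001,0,0],[0.04,-0.003,0,0,0],[0.04,0,0,0,0]]]'
python3 - <<'E'
from h import *
for n in['scene','side']:
    im=viewer.read_camera(n); c=cam(n)
    for t,z in[('knock_pad',0),('tall_canister',.064),('grip_point',.159)]:
        for r in viewer.pinpoint(n,t)[:2]:
            px=np.array(r['xy'])*[640,400];print(n,t,round(r['confidence'],2),px.round(),toworld(n,px,z,c)[:2].round(4))
    for r in viewer.outline_of(n,'knock_pad')[:1]:
        k=max(cv2.findContours(r['mask'].astype(np.uint8),0,2)[0],key=cv2.contourArea)
        W=np.array([toworld(n,p[0],.012,c)[:2] for p in k],np.float32); print(cv2.minAreaRect(W))
    if n=='side':cv2.imwrite('pics/s2.png',cv2.resize(im[120:340,220:470],None,fx=2.5,fy=2.5))
print(get_state()['eef_pos'],get_state()['opening'])
E
```

```text
time: 5.22
eef_pos: [0.4802, 0.1104, 0.1385]
tcp_rot: [0.707, 0.707, -0.0, -0.0]
contact_force: [-0.3, -1.0, -3.8]
opening: 0.595
finger_force: 83.4
time: 6.22
eef_pos: [0.4543, -0.0162, 0.1386]
tcp_rot: [0.708, 0.707, -0.0, -0.0]
contact_force: [0.4, 0.1, -4.1]
opening: 0.594
finger_force: 83.4
scene knock_pad 0.85 [364. 224.] [ 0.4527 -0.0256]
scene tall_canister 0.8 [236. 316.] [0.3961 0.3748]
scene tall_canister 0.77 [366. 206.] [ 0.4436 -0.0159]
scene grip_point 0.76 [367. 171.] [ 0.445  -0.0063]
scene grip_point 0.67 [226. 279.] [0.39   0.3839]
side knock_pad 0.78 [318. 265.] [ 0.4555 -0.0197]
side tall_canister 0.71 [317. 246.] [ 0.4535 -0.0203]
side tall_canister 0.68 [249. 181.] [0.4179 0.2649]
side grip_point 0.77 [318. 208.] [ 0.4614 -0.0085]
side grip_point 0.76 [244. 153.] [0.4105 0.256 ]
((0.4545186758041382, -0.015888217836618423), (0.09590134024620056, 0.10105687379837036), 4.292731285095215)
[ 0.45447806 -0.0153082   0.13879223] 0.5965240742679134
```

View pics/s2.png

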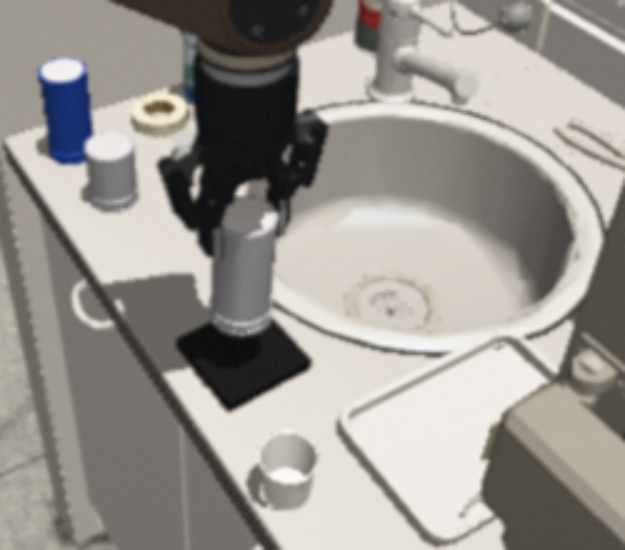

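The gripped canister hangs centred over the pad, with its mouth about 48 mm above it, so I rap now.

```bash
python3 -m handwheel '[[[0.04,0,0,0,0],[0.04,0,0,0.0215,0],[0.04,0,0,0.0215,0],[0.04,0,0,0.0215,0],[0.04,0,0,-0.012,0],[0.04,0,0,0,0]]]' 100
python3 - <<'E'
from h import *
print(get_state()['eef_pos'],get_state()['contact_force'])
E
```

```text
time: 7.22
eef_pos: [0.4572, -0.0163, 0.0898]
tcp_rot: [0.707, 0.707, 0.001, 0.003]
contact_force: [-0.5, -0.9, -2.7]
opening: 0.587
finger_force: 135.4
[ 0.45720741 -0.0163044   0.08978655] [-0.5331003  -0.85066074 -2.74391053]
```

```bash
python3 -m handwheel '[[[0.04,0,0,-0.003,0],[0.04,0,0,-0.007,0],[0.04,0,0,-0.008,0],[0.04,0,0,-0.008,0],[0.04,0,0,-0.008,0],[0.04,0,0,-0.008,0],[0.04,0,0,-0.008,0],[0.04,0,0,-0.008,0],[0.04,0,0,-0.004,0],[0.04,0,0,-0.002,0],[0.04,0,0,0,0]]]' 80
python3 - <<'E'
from h import *
im=viewer.read_camera('side');cv2.imwrite('pics/s3.png',cv2.resize(im[120:340,220:470],None,fx=2.5,fy=2.5))
c=cam('side')
for t,z in[('bur_insert',.015)]:
    for r in viewer.pinpoint('side',t)[:2]:
            px=np.array(r['xy'])*[640,400];print(t,round(r['confidence'],2),px.round(),toworld('side',px,z,c)[:2].round(4))
E
```

```text
time: 8.13
eef_pos: [0.4548, -0.0156, 0.1509]
tcp_rot: [0.707, 0.707, 0.0, 0.0]
contact_force: [-0.2, 0.2, -2.5]
opening: 0.591
finger_force: 135.3
bur_insert 0.5 [318. 259.] [ 0.4587 -0.0166]
```

View pics/s3.png

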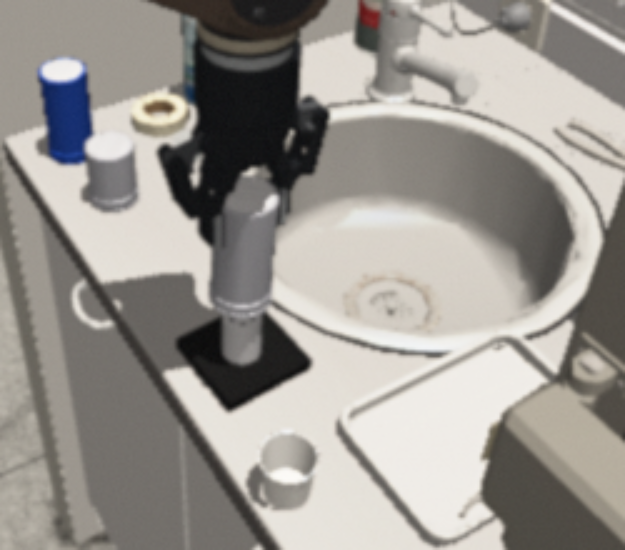

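The insert is standing upright on the pad at about (241,340) in the crop, with the empty canister held above it. Next I lift clear and check where the autoclave door and handle lie relative to the tray.

```bash
python3 -m handwheel '[[[0.04,0,0,-0.004,0],[0.04,0,0,-0.008,0],[0.04,0,0,-0.012,0],[0.04,0,0,-0.014,0],[0.04,0,0,-0.014,0],[0.04,0,0,-0.014,0],[0.04,0,0,-0.01,0],[0.04,0,0,-0.004,0],[0.04,0,0,0,0]]]'
python3 - <<'E'
from h import *
im=viewer.read_camera('scene');cv2.imwrite('pics/c4.png',cv2.resize(im[50:250,280:500],None,fx=3,fy=3))
c=cam('scene')
print('corner',toworld('scene',(392,163),0,c))
for X in[(.582,-.17,0),(.582,-.182,.2),(.5,-.22,0),(.68,-.24,0)]: print(X,toback(X,c).round())
viewer.read_camera('wrist');cw=cam('wrist')
for t,z in[('instrument_tray',0),('tray_free',.002),('tweezers',.003)]:
  for n,cc in(('scene',c),('wrist',cw)):
    for r in viewer.pinpoint(n,t)[:1]:
        px=np.array(r['xy'])*[640,400];print(n,t,round(r['confidence'],2),px.round(),toworld(n,px,z,cc)[:2].round(4))
cv2.imwrite('pics/w4.png',viewer.read_camera('wrist'))
E
```

```text
time: 8.98
eef_pos: [0.4552, -0.0157, 0.2317]
tcp_rot: [0.707, 0.707, 0.001, 0.001]
contact_force: [-0.3, 0.3, -3.2]
opening: 0.589
finger_force: 135.3
corner [ 0.58458464 -0.32636821  0.        ]
(0.582, -0.17, 0) [360. 182.]
(0.582, -0.182, 0.2) [369. 113.]
(0.5, -0.22, 0) [395. 187.]
(0.68, -0.24, 0) [350. 162.]
scene instrument_tray 0.67 [362. 177.] [ 0.5964 -0.1977]
wrist instrument_tray 0.97 [408. 283.] [ 0.5843 -0.1893]
scene tray_free 0.91 [359. 181.] [ 0.5838 -0.1693]
wrist tray_free 0.9 [403. 271.] [ 0.5747 -0.168 ]
scene tweezers 0.67 [372. 179.] [ 0.5683 -0.2039]
wrist tweezers 0.58 [322. 167.] [ 0.4556 -0.0124]
```

View pics/c4.png

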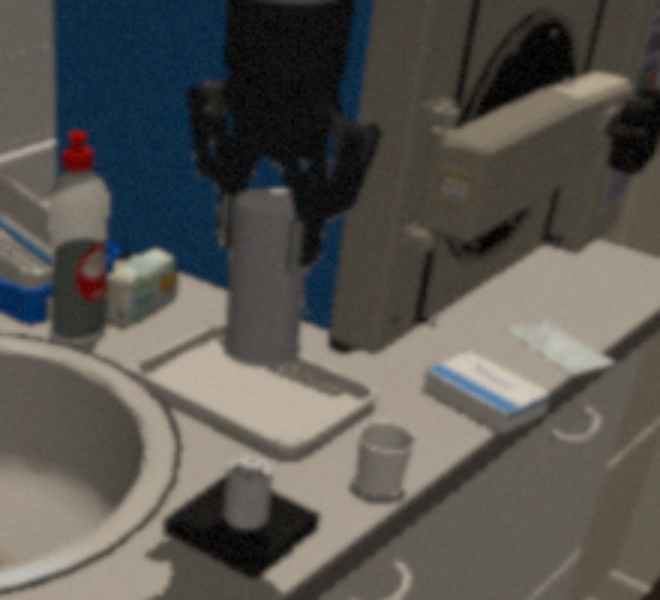

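View pics/w4.png

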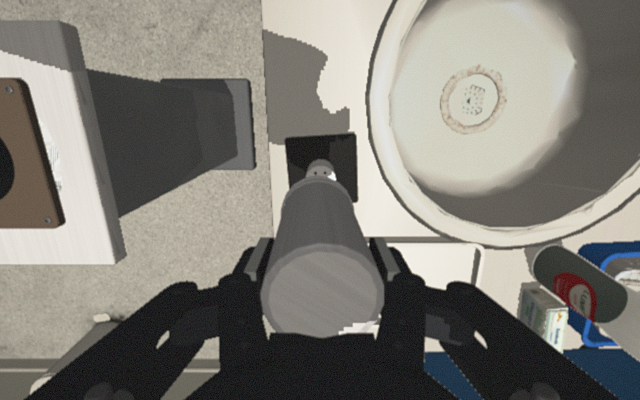

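The insert stands upright on the pad. The tray is free apart from the tweezers along its far (−y) edge, and the autoclave's side is at y ≈ −0.33, well clear. I move over the tray and start down.

```bash
python3 -m handwheel '[[[0.04,-0.006,0.005,0,0],[0.04,-0.012,0.01,0,0],[0.04,-0.018,0.015,0,0],[0.04,-0.02,0.0165,0,0],[0.04,-0.02,0.0165,0,0],[0.04,-0.02,0.0165,0,0],[0.04,-0.02,0.0165,0,0],[0.04,-0.018,0.015,0,0],[0.04,-0.012,0.01,0,0],[0.04,-0.005,0.004,0,0],[0.04,0,0,0,0],[0.04,0,0,0,0]]]'
python3 -m handwheel '[[[0.04,0,0,0.006,0],[0.04,0,0,0.014,0],[0.04,0,0,0.02,0],[0.04,0,0,0.02,0],[0.04,0,0,0.02,0],[0.04,0,0,0.02,0],[0.04,0,0,0.016,0],[0.04,0,0,0.01,0],[0.04,0,0,0.004,0],[0.04,0,0,0,0],[0.04,0,0,0,0]]]'
python3 - <<'E'
from h import *
s=get_state();print(s['eef_pos'],s['contact_force'])
im=viewer.read_camera('side');cv2.imwrite('pics/s5.png',cv2.resize(im[170:350,300:500],None,fx=3,fy=3))
E
```

```text
time: 10.43
eef_pos: [0.5792, -0.1665, 0.2298]
tcp_rot: [0.707, 0.707, -0.0, -0.001]
contact_force: [0.1, 0.5, -3.2]
opening: 0.591
finger_force: 135.3
time: 11.35
eef_pos: [0.5798, -0.1665, 0.1009]
tcp_rot: [0.707, 0.707, 0.0, 0.0]
contact_force: [0.5, -0.7, -2.6]
opening: 0.591
finger_force: 135.3
[ 0.57981207 -0.16652831  0.10088512] [ 0.52100077 -0.66818699 -2.61226761]
```

View pics/s5.png

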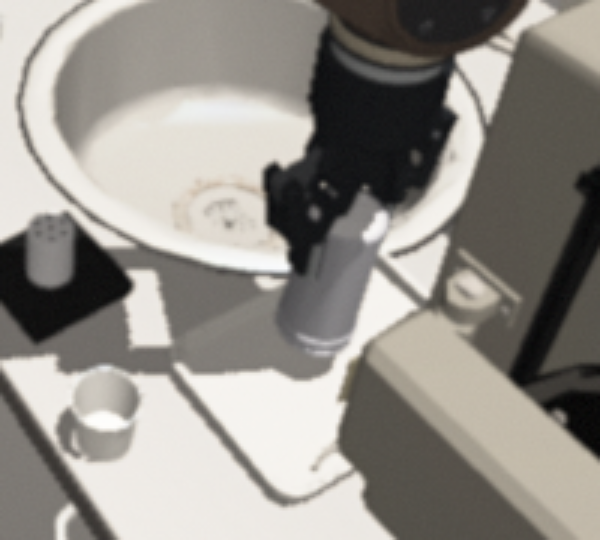

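The canister is inside the tray walls, about 2 cm above the floor and clear of the rim and tweezers. I lower it slowly.

```bash
python3 -m handwheel '[[[0.04,0,0,0.004,0],[0.04,0,0,0.004,0],[0.04,0,0,0.004,0],[0.04,0,0,0.004,0],[0.04,0,0,0.002,0],[0.04,0,0,0.002,0],[0.04,0,0,0,0],[0.04,0,0,0,0]]]'
python3 -m handwheel '[[[0.04,0,0,0.001,0],[0.04,0,0,0.001,0],[0.04,0,0,0,0],[0.04,0,0,0,0]]]'
```

```text
time: 12.07
eef_pos: [0.5794, -0.1666, 0.0801]
tcp_rot: [0.707, 0.707, -0.0, -0.0]
contact_force: [0.1, 0.4, -2.0]
opening: 0.59
finger_force: 135.3
time: 12.4
eef_pos: [0.5795, -0.1666, 0.0784]
tcp_rot: [0.707, 0.707, -0.0, 0.0]
contact_force: [0.1, -0.2, -2.8]
opening: 0.588
finger_force: 135.3
```

```bash
python3 -m handwheel '[[[0.04,0,0,0.001,0],[0.04,0,0,0.001,0],[0.04,0,0,0,0],[0.04,0,0,0,0]]]'
python3 -m handwheel '[[[0.04,0,0,0.001,0],[0.04,0,0,0,0],[0.04,0,0,0,0]]]'
```

```text
time: 12.73
eef_pos: [0.5794, -0.1665, 0.0762]
tcp_rot: [0.707, 0.707, -0.0, -0.0]
contact_force: [-0.7, 0.4, -1.9]
opening: 0.597
finger_force: 135.3
time: 12.98
eef_pos: [0.5795, -0.1665, 0.0752]
tcp_rot: [0.707, 0.707, -0.0, -0.0]
contact_force: [0.4, 0.0, -2.4]
opening: 0.592
finger_force: 135.3
```

```bash
python3 -m handwheel '[[[0.04,0,0,0.001,0],[0.04,0,0,0.001,0],[0.04,0,0,0,0],[0.04,0,0,0,0]]]'
python3 -m handwheel '[[[0.04,0,0,0.001,0],[0.04,0,0,0.001,0],[0.04,0,0,0,0],[0.04,0,0,0,0]]]'
```

```text
time: 13.32
eef_pos: [0.5794, -0.1665, 0.0732]
tcp_rot: [0.707, 0.707, -0.0, -0.0]
contact_force: [0.4, -0.8, -3.1]
opening: 0.59
finger_force: 135.3
time: 13.65
eef_pos: [0.5794, -0.1665, 0.0712]
tcp_rot: [0.707, 0.707, -0.0, -0.0]
contact_force: [-1.0, 0.4, -2.4]
opening: 0.593
finger_force: 135.3
```

```bash
python3 -m handwheel '[[[0.04,0,0,0.001,0],[0.04,0,0,0.001,0],[0.04,0,0,0,0],[0.04,0,0,0,0]]]'
python3 -m handwheel '[[[0.04,0,0,0.001,0],[0.04,0,0,0.001,0],[0.04,0,0,0,0],[0.04,0,0,0,0]]]'
python3 - <<'E'
from h import *
im=viewer.read_camera('side');cv2.imwrite('pics/s6.png',cv2.resize(im[170:350,300:500],None,fx=4,fy=3.3))
c=cam('side')
for z in(0.002,.006,.01,.015):print(z,toback((.5795,-.1665,z),c))
for t in('tall_canister',):
  for r in viewer.pinpoint('side',t)[:2]:print(r)
E
```

```text
time: 13.98
eef_pos: [0.5797, -0.1667, 0.0698]
tcp_rot: [0.707, 0.707, 0.0, 0.0]
contact_force: [-1.3, 1.1, 0.1]
opening: 0.593
finger_force: 135.7
time: 14.32
eef_pos: [0.5798, -0.1668, 0.0697]
tcp_rot: [0.707, 0.707, -0.0, -0.0]
contact_force: [-4.7, 1.9, 10.0]
opening: 0.594
finger_force: 136.7
0.002 [402.61661242 287.27952434]
0.006 [402.91231929 286.11808288]
0.01 [403.20993231 284.94915466]
0.015 [403.5846573  283.47735538]
{'xy': [0.6338, 0.7142], 'confidence': 0.86}
{'xy': [0.3828, 0.4537], 'confidence': 0.79}
```

View pics/s6.png

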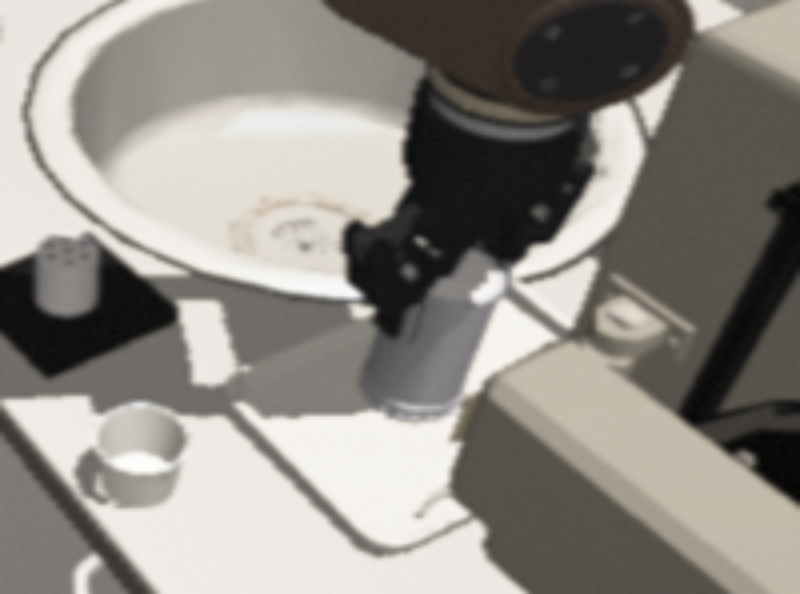

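The canister stands on the tray floor, with 10 N of contact, well inside the rim. I release and retreat.

```bash
python3 -m handwheel '[[[0.04,0,0,-0.0015,0],[0.06,0,0,0,0],[0.0854,0,0,0,0],[0.0854,0,0,0,0],[0.0854,0,0,0,0],[0.0854,0,0,0,0],[0.0854,0,0,0,0],[0.0854,0,0,0,0]]]' 20
python3 -m handwheel '[[[0.0854,0,0,-0.005,0],[0.0854,0,0,-0.015,0],[0.0854,0,0,-0.02,0],[0.0854,0,0,-0.02,0],[0.0854,0,0,-0.02,0],[0.0854,0,0,-0.02,0],[0.0854,0,0,-0.02,0],[0.0854,0,0,-0.02,0],[0.0854,0,0,-0.01,0],[0.0854,0,0,0,0],[0.0854,0,0,0,0]]]'
python3 - <<'E'
from h import *
im=viewer.read_camera('wrist');cv2.imwrite('pics/w7.png',im)
im=viewer.read_camera('side');cv2.imwrite('pics/s7.png',cv2.resize(im[150:350,220:500],None,fx=2.8,fy=2.8))
E
```

```text
time: 15.08
eef_pos: [0.5795, -0.1666, 0.0687]
tcp_rot: [0.707, 0.707, 0.0, -0.0]
contact_force: [-0.1, 0.4, -0.6]
opening: 1.002
finger_force: 0.0
time: 16.0
eef_pos: [0.5796, -0.1666, 0.2191]
tcp_rot: [0.707, 0.707, 0.0, 0.0]
contact_force: [-0.0, 0.6, 0.2]
opening: 1.002
finger_force: 0.0
```

View pics/s7.png

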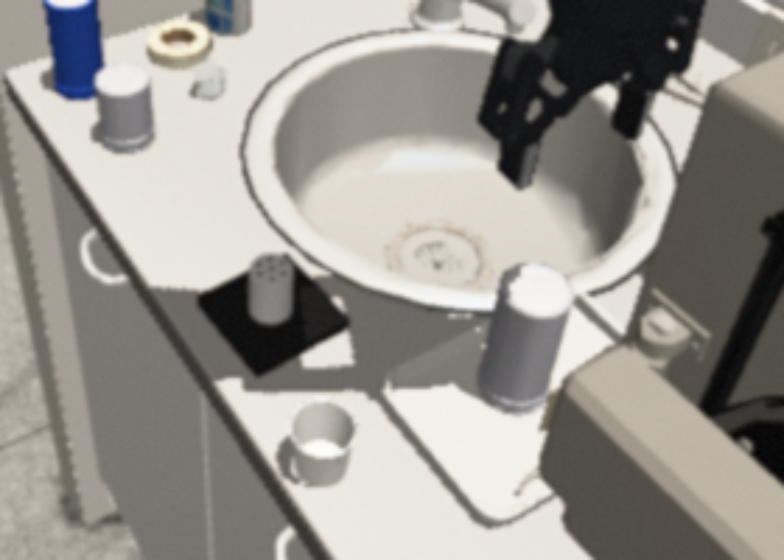

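View pics/w7.png

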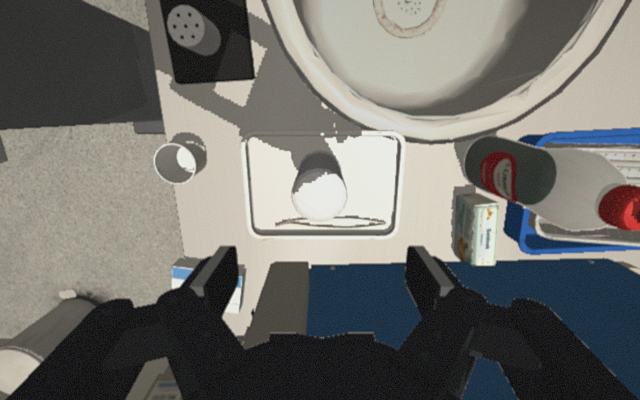

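The canister stands in the tray, with its top at (320,195) in the wrist view, clear of the tweezers and rim. The insert stands on the pad at (271,290) in the side crop, and the bystanders look untouched.

```bash
python3 -c "
from plant import sign_off
print(sign_off())"
```

```text
the job is handed in; nothing more can be done
None
```

The job is handed in, with no verdict returned: the insert came loose on the first rap and stands upright on the pad, the tall canister stands mouth down on the free part of the tray, and nothing else looked moved in the last pictures.

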